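Clear a sorting tray held on its ratchet tilt stand

ROBOT

A 7-joint arm with a two-finger parallel gripper is mounted at the origin on the work surface. World frame = base frame: x ahead of the robot, y to its left, z up, the work surface at z = 0. Lengths are in mm, angles in rad, forces in N, time in s.
With the tool pointing down it reaches from about 350 to 900 mm from the base axis. Payload 19.9 kg.
Tool frame: the origin (TCP) lies midway between the tips of the shut fingers; the grasp point (between the pads) lies 19 mm behind it; z points along the fingers, y is the direction in which the jaws open and shut (so a half turn about z gives the same grasp; the last joint's range is limited). The gripper opens to 94 mm and grips with 3 to 60 N. Pads are 16 mm wide; open, the fingers measure 119 mm over their backs; the gripper's body (75 mm by 177 mm) begins 78 mm behind the grasp point.
Start: joints at [-1.319, 0.417, -0.01, 1.614, 0.005, 1.111, -0.053], TCP at [180.386, 598.381, 205.425] pointing down, gripper open.
Joint ranges: [-2.81, 2.81], [-0.39, 2.02], [-1.27, 1.25], [0.06, 2.57], [-1.19, 4.33], [0.19, 2], [-2.82, 2.82]. Speed limits (rad/s): [1.89, 1.89, 2.39, 2.39, 3.01, 3.01, 3.01].

INTERFACE

Orientations are given as a unit quaternion [w, x, y, z].
In Python, from station import r gives the robot as it stands.
- The arm moves only by the tool play_rows, never from a script. Its argument "moves" is a list of rows, each a list of 7 numbers: the shift along the tool's x, y, z in cm, then the turn, a rotation vector about the tool's x, y, z in degrees, then the opening, from 0 (shut) to 1 (fully open). In form: [[dx, dy, dz, ax, ay, az, hand], ...]. A call has 1 to 8 rows; each row is the pose to reach, as a shift and turn from the pose measured when the call began, along the tool's axes at that moment; what a row does not reach only later rows make up. A row lasts 1/12 s, in which the tool goes at most 41.7 mm and 7.16 degrees, less where a joint would pass 70% of its speed; a pose out of reach is approached as far as the arm can. A call with a gripper value outside its range is refused whole. The fingers move at their own pace and stop on an object; "squeeze" is the grip in N (left out, the last holds). Time passes only in rows, so rows that repeat a pose let the fingers close. It gives the time, the measured TCP pose, the force and the opening at its end, in the units of the state.
- r.state(): the state, without advancing time (a new reading comes with each control period).
- r.capture(name): name is "scene" or "top" or "wrist"; returns the picture (400x640x3 uint8, red, green, blue); there is no depth.
- r.camera_info(name): a dict with "K" (3x3 intrinsics, pixels), "R" (3x3) and "t" (3): a world point X has camera coordinates R X + t; the wrist camera has in their place "mount" (4x4, takes a point from camera to tool coordinates, whose origin is the TCP and whose axes are the flange's). Camera axes: x right, y down, z forward; pixel columns grow to the right and rows downward; lengths in mm; the calibration is good to about 2 mm. A picture is of the moment at which its call begins: read the wrist's pose just before it. camera_info takes no time and is no camera call.
- r.job_done(): hands the job in, once; it reports no verdict.
The state is a dict: "t": time; "joints": joint angles; "qd": joint speeds; "tau": joint torques, N m; "tcp_pos": TCP position; "tool_rot": TCP orientation; "wrist_force": force on the tool from outside, world axes, zero at the start; "wrist_torque": the same for the moment, N m; "grip_width": finger opening in mm.
Only numpy, scipy, OpenCV 4.12 (cv2) and the standard library are available. Lean on these libraries where they do the work, as an engineer would, in place of code of your own. Each camera call takes 0.05 s, during which the arm holds its last target. There are 200 camera calls.

TASK

Push the ball lever of the tilting tray stand over towards the pot until the pawl has clicked into the second notch (at the red tooth), and let go so that the stand holds the tray tilted there. Then take the green scraper card and sweep all the stones and shells off the tray's floor, over its lip and into the pot, without touching them with the fingers and without shifting or tipping the pot. Finally put the scraper down gently in the white wash-up tub, with the tray still tilted and everything else on the bench left alone.

Things in the scene. Friction and masses are not known exactly. Their poses are not given: they have to be found in the camera images.
- stand: grey steel stand, fixed, about 210 mm wide and 205 mm long, carrying a white tray on a level axle 100 mm above the bench. Origin: on the bench below the axle's middle. x along the axle towards the lever and ratchet side, y level towards the tray's back (uphill once tilted), z up. The pot stands on its -y side below the lip. Uprights at x = +79 and -79 mm are 112 mm high
- tray (a joint): tilt of the tray, rad: 0 = level, the start; grows as its back rises. It can always be raised further; let go, it falls to the last notch passed. Rest angles: first notch 0.167, second 0.340 (red tooth), third 0.514. For the second, push the tilt past 0.36 but not to 0.50, then let go. 2 to 6 N at the ball, no spring. The pawl stops it coming back down
- lever_ball (a point): centre of the black ball, 32 mm wide, on a 12 mm rod 130 mm from the axle, 112 mm to +x of the tray's middle; axes are the tray's. It turns with the tray: at tilt 0 it is 27 mm to the stand's +y of the axle and 127 mm above it; at tilt 0.34, 17 mm to -y; at 0.43, 28 mm to -y and 127 mm above. Nothing else but its rod is within 35 mm
- tray_lip (a point): middle of the tray's open lip, on the floor's upper face; axes are the tray's: x along the lip, y uphill along the floor, z out of the floor. Floor z = 0, 130 mm wide from y = 195 mm (back wall) to y = 35, then narrowing evenly to 106 mm at the lip, y = 0. Side and back walls 24 mm high, 4 mm thick. The axle is at y = 35, z = -14 mm. At the second notch the lip is 101 mm above the bench
- tray_floor (a point): middle of the tray's floor, on its upper face, 115 mm uphill of the lip; axes as for tray_lip. The dull floor is rough: at the second notch stones and shells cling (they may creep a few mm) and must be pushed all the way over the lip. A hard press down near the lip would lift the tray's back to the next notch, so let the scraper skim the floor
- stone_a_mid (a point): middle (half-way up) of a dark grey flat river stone, 46 x 34 x 18 mm, 46 g, lying loose on the tray's floor
- stone_b_mid (a point): middle of a tan flat river stone, 41 x 35 x 20 mm, 44 g, lying on the tray's floor
- shell_a_mid (a point): middle of a blue-black mussel shell, 48 x 30 x 15 mm, 20 g, lying on the tray's floor
- shell_b_mid (a point): middle of a brown-black mussel shell, 44 x 28 x 14 mm, 18 g, lying on the tray's floor
- pot: off-white round pot, loose, 0.30 kg, 156 mm outer diameter at the mouth, 136 at the foot, 78 mm high, wall 3 mm, standing below the tray's lip. Origin: centre of its underside, z up. What drops off the lip at the second notch falls into it
- scraper_grip (a point): middle of the black grip of the green scraper card (0.11 kg): a flat bar 96 mm long (x), 20 mm thick (y), 28 mm high (z). Below it the blade, 92 mm wide (x), 4 mm thick; its lower edge is 86 mm below this point (-z). At the start the card stands edge down in its rest's slot, this point 94 mm above the bench: grip it across its 20 mm from above and draw it straight up
- scraper_edge (a point): middle of the lower edge of the scraper's blade; axes as for the grip
- rest: grey slotted rest for the scraper, fixed, 134 x 70 x 40 mm; origin: centre of its underside; the slot runs along x, is 7 mm wide, 104 mm long and 32 mm deep, its floor 8 mm above the bench. Rest and tub change sides of the bench from start to start
- tub_floor (a point): middle of the inner floor, 4 mm above the bench, of the white wash-up tub (fixed, 240 mm along x, 170 mm along y, 60 mm high, 4 mm walls, open on top). z up
- sample_1: bystander: sample bottle, 72 mm in diameter, 165 mm high, white cap, grey-brown contents; origin: centre of its underside
- sample_2: bystander: sample bottle like sample_1, fuller
- jar: bystander: small jar, 54 mm in diameter, 85 mm high, blue cap; origin: centre of its underside
- wash_bottle: bystander: wash bottle, 68 mm in diameter, 190 mm high, with red cap and bent spout; origin: centre of its underside
- sieve: bystander: round steel test sieve, 100 mm in diameter, 36 mm high; origin: centre of its underside
- dish: bystander: clear shallow dish, 80 mm in diameter, 15 mm high; origin: centre of its underside
- brush: bystander: orange brush, 160 mm long, lying on the bench

How it is judged:
By the outcome, as a careful person would: the job done as asked, in the order asked, and still so for the second after the job is handed in, with the robot touching nothing.
It also fails if it takes over 66 s, if anything falls off the work surface, if the arm or the gripper's body presses on something with over 40 N, if the wrist force passes 120 N, or if a joint passes its speed limit or range.

## Working session

There is one attempt and no reset: what is moved stays moved. The work goes in short steps, Python scripts to look and compute and a tool call to move; the robot and the scene stay as the last step left them, time stands still between calls to the robot, and variables do not carry over. Pictures are saved under pics/ and viewed, about 8 in all and at most 12, crops included, and the job is handed in when it is done.

Besides the shell and the picture viewer there is one more tool, called after "Emit:" by a JSON object that holds its "method" and its "body", one argument or row to a line. play_rows: Moves the arm, as the interface text tells. Its arguments: {"type":"object","properties":{"moves":{"type":"array"},"squeeze":{"type":"number"}},"required":["moves"]}

```bash
mkdir -p pics; ls
python3 - <<'E'
from station import r
import cv2, numpy as np
s=r.state(); print({k:np.round(v,3).tolist() for k,v in s.items()})
for n in("scene","top"):
    im=r.capture(n); cv2.imwrite(f"pics/{n}0.png",im[:,:,::-1])
    print(n,{k:np.round(v,4).tolist() for k,v in r.camera_info(n).items()})
print(np.round(r.camera_info("wrist")["mount"],4).tolist(), np.round(r.camera_info("wrist")["K"],2).tolist())
E
```

```text
pics
{'t': 0.0, 'joints': [-1.319, 0.418, -0.01, 1.614, 0.005, 1.111, -0.053], 'qd': [0.0, 0.002, 0.002, 0.0, -0.001, 0.001, -0.001], 'tau': [0.0, -85.127, 0.639, -42.598, -0.049, 0.019, 0.0], 'tcp_pos': [180.317, 598.052, 204.868], 'tool_rot': [-0.0, 0.146, 0.989, -0.001], 'wrist_force': [-0.303, 0.227, 0.052], 'wrist_torque': [-0.003, 0.054, -0.059], 'grip_width': 94.293}
scene {'K': [[442.7024, 0.0, 310.7154], [0.0, 442.7024, 202.869], [0.0, 0.0, 1.0]], 'R': [[0.1335, 0.991, 0.0069], [0.6479, -0.082, -0.7573], [-0.7499, 0.1055, -0.6531]], 't': [-101.7043, -263.3181, 1669.1875]}
top {'K': [[479.3839, 0.0, 318.6753], [0.0, 479.3839, 194.2635], [0.0, 0.0, 1.0]], 'R': [[0.0131, -0.9999, -0.0071], [-0.9983, -0.0127, -0.0567], [0.0566, 0.0078, -0.9984]], 't': [19.5915, 568.0851, 1234.7346]}
[[-0.0009, -0.9622, -0.2724, 79.5885], [1.0, -0.0006, -0.0009, -0.2256], [0.0007, -0.2724, 0.9622, -177.9039], [0.0, 0.0, 0.0, 1.0]] [[326.53, 0.0, 321.53], [0.0, 326.53, 196.54], [0.0, 0.0, 1.0]]
```

View pics/scene0.png

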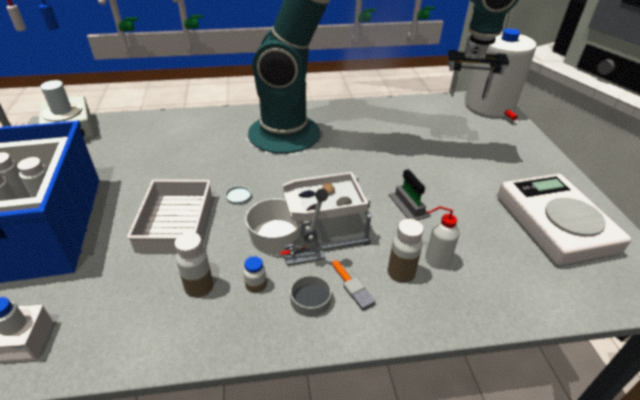

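View pics/top0.png

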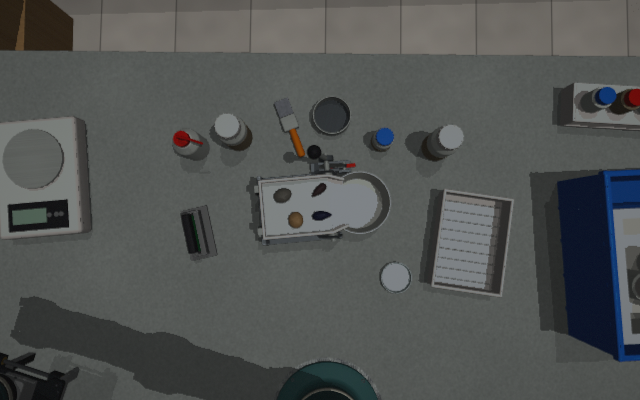

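The scene picture shows the tray and pot mid-bench, the rest at about (410,200) and the tub at (172,215). In the top picture the tray's back is at column 258, the lip at about 335, the lever ball at (314,152), the pot at (360,202), the rest at (199,232) and the tub at (472,243). I'll enlarge the top view.

```bash
cat > h.py <<'E'
from station import r
import numpy as np, cv2
from scipy.spatial.transform import Rotation as Ro
def cam(n,s=None):
    c=r.camera_info(n); K=np.array(c["K"])
    if n!="wrist":
        R=np.array(c["R"]); return K,R,np.array(c["t"])
    M=np.array(c["mount"]); s=s or r.state()
    T=np.eye(4); T[:3,:3]=rot(s); T[:3,3]=s["tcp_pos"]
    W=np.linalg.inv(T@M); return K,W[:3,:3],W[:3,3]
def rot(s): return Ro.from_quat(np.roll(s["tool_rot"],-1)).as_matrix()
def cast(C,px,z):
    K,R,t=C; d=R.T@np.linalg.inv(K)@[px[0],px[1],1]; o=-R.T@t
    return o+d*(z-o[2])/d[2]
def proj(C,X):
    K,R,t=C; p=K@(R@np.array(X,float)+t); return p[:2]/p[2]
def tri(C1,p1,C2,p2):
    A=[];b=[]
    for (K,R,t),p in((C1,p1),(C2,p2)):
        d=R.T@np.linalg.inv(K)@[p[0],p[1],1]; d/=np.linalg.norm(d); P=np.eye(3)-np.outer(d,d)
        A.append(P); b.append(P@(-R.T@t))
    return np.linalg.lstsq(np.vstack(A),np.hstack(b),rcond=None)[0]
E
python3 - <<'E'
import cv2
a=cv2.imread("pics/top0.png")
cv2.imwrite("pics/topc.png",cv2.resize(a[140:270,175:395],None,fx=3.6,fy=3.6,interpolation=cv2.INTER_CUBIC))
E
```

```text
(no output)
```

View pics/topc.png

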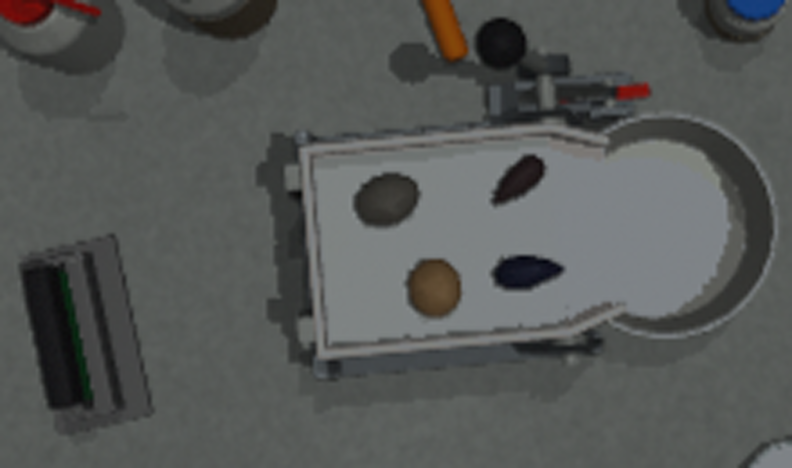

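Enlarged crop (3.6x): the tray's rim corners are at (302,148), (320,356), (546,128) and (572,330). The ball is at (500,43), and the grip's top has corners (22,268), (52,264), (82,403) and (54,408).

Run:
```python
from h import *
C=cam("top"); S=cam("scene")
f=lambda x,y:(175+x/3.6,140+y/3.6)
def p(n,x,y,z): v=cast(C,f(x,y),z); print(n,np.round(v,0),"scene",np.round(proj(S,v))); return v
bt=p("backtop",302,148,138);bb=p("backbot",320,356,138);ct=p("bendtop",546,128,138);cb=p("bendbot",572,330,138)
print("width",np.linalg.norm(bt-bb),np.linalg.norm(ct-cb),"len",np.linalg.norm(bt-ct),np.linalg.norm(bb-cb),"exp 138, 164")
back=(bt+bb)/2; u=(bt+bb-ct-cb)/2; print("uphill yaw",np.degrees(np.arctan2(u[1],u[0])), "width yaw",np.degrees(np.arctan2(*(bt-bb)[[1,0]])))
p("ball",500,43,227)
p("lipT",607,148,120);p("lipB",622,308,120)
g=[p("grip",*q,108) for q in((22,268),(52,264),(82,403),(54,408))]
print("gripmid",np.mean(g,0),"yaw",np.degrees(np.arctan2(*((g[0]+g[1]-g[2]-g[3])[[1,0]]))),np.linalg.norm(g[1]-g[2]))
# pot
print("potL/R/T/B"); p("pr",775,222,78);p("pt",665,113,78);p("pb",670,337,78)
for n,q in dict(tub1=(443,190),tub2=(513,199),tub3=(501,295),tub4=(432,287)).items(): print(n,np.round(cast(C,q,60)))
for n,q,z in(("stoneA",(387,200),123),("stoneB",(434,288),124),("shB",(518,180),121),("shA",(527,271),121)): p(n,*q,z)
for n,q,z in(("wash",(185,140),190),("s1",(228,126),165),("s2",(450,136),165),("jar",(384,136),85),("sieve",(331,115),36),("brushend",(301,155),10),("dish",(395,277),15)): print(n,np.round(cast(C,q,z)))
s=r.state();print(rot(s).round(3))
```

```text
backtop [590. 168. 138.] scene [366. 203.]
backbot [454. 153. 138.] scene [350. 173.]
bendtop [605.   8. 138.] scene [306. 212.]
bendbot [474. -11. 138.] scene [293. 181.]
width 136.48717753448494 133.10814372524118 len 160.53423303119283 164.97854653548762 exp 138, 164
uphill yaw 96.03256913087817 width yaw 6.087352314889633
ball [648.  37. 227.] scene [321. 195.]
lipT [594. -33. 120.] scene [290. 216.]
lipB [488. -44. 120.] scene [282. 190.]
grip [510. 358. 108.] scene [424. 187.]
grip [512. 338. 108.] scene [418. 188.]
grip [420. 315. 108.] scene [401. 170.]
grip [416. 334. 108.] scene [406. 168.]
gripmid [464.55844662 336.22730913 108.        ] yaw 14.172258709446847 95.28022488004785
potL/R/T/B
pr [ 548. -151.   78.] scene [245. 220.]
pt [623. -75.  78.] scene [275. 237.]
pb [468. -80.  78.] scene [269. 199.]
tub1 [ 580. -286.   60.]
tub2 [ 560. -461.   60.]
tub3 [ 321. -429.   60.]
tub4 [ 338. -258.   60.]
stoneA [558. 112. 123.] scene [343. 201.]
stoneB [500.  80. 124.] scene [327. 188.]
shB [572.  26. 121.] scene [311. 208.]
shA [512.  19. 121.] scene [306. 194.]
wash [677. 330. 190.]
s1 [715. 238. 165.]
s2 [ 698. -276.  165.]
jar [ 711. -134.   85.]
sieve [773.  -2.  36.]
brushend [671.  75.  10.]
dish [ 356. -173.   15.]
[[-0.957  0.289 -0.   ]
 [ 0.289  0.957 -0.001]
 [-0.    -0.001 -1.   ]]
```

Checks agree: tray width 136 (expected 138), length about 163 (164), grip 95 (96), and the ball predicted from the stand pose matches its seen position (648,37). I'll go to the lever with the fingers shut.

Emit:
{"method": "play_rows", "body": {
  "moves": [
    [-3,-1.8,-0.1,0,0,0,0],
    [-6,-3.6,-0.2,0,0,0,0],
    [-9,-5.4,-0.4,0,0,0,0],
    [-12,-7.3,-0.6,0,0,0,0],
    [-15,-9.1,-0.8,0,0,0,0],
    [-18,-10.9,-1,0,0,0,0],
    [-21,-12.7,-1.2,0,0,0,0],
    [-24,-14.5,-1.2,0,0,0,0]
  ]
}}

```text
t: 0.77
tcp_pos: [369.2, 388.5, 217.3]
tool_rot: [0.0, 0.146, 0.989, -0.0]
wrist_force: [0.7, 0.7, 0.4]
grip_width: 43.8
```

Emit:
{"method": "play_rows", "body": {
  "moves": [
    [-3,-1.8,0,0,0,-3,0],
    [-6,-3.6,0,0,0,-6,0],
    [-9,-5.4,0,0,0,-9,0],
    [-12,-7.3,0,0,0,-12,0],
    [-15,-9.1,0,0,0,-15,0],
    [-18,-10.9,0,0,0,-18,0],
    [-20,-12.1,0,0,0,-21,0],
    [-22,-13.3,0,0,0,-22.9,0]
  ]
}}

```text
t: 1.43
tcp_pos: [542.3, 195.9, 217.2]
tool_rot: [-0.0, -0.054, 0.999, -0.001]
wrist_force: [-0.1, 1.6, -0.2]
grip_width: 0.2
```

```bash
cat >> h.py <<'E'
O=np.array([539.4,-2.5,0]); a=np.radians(6.06)
SX=np.array([np.cos(a),np.sin(a),0]); SY=np.array([-np.sin(a),np.cos(a),0]); SZ=np.array([0,0,1.])
def stand(x,y,z): return O+x*SX+y*SY+z*SZ
def need(P,zdir=None,ydir=None):
    "shift (cm) and turn (deg) in tool axes to TCP P with tool z along zdir, y along ydir"
    s=r.state(); R=rot(s); d=R.T@(np.array(P)-s["tcp_pos"])/10; t=np.zeros(3)
    if zdir is not None:
        z=zdir/np.linalg.norm(zdir); y=ydir-z*(ydir@z); y/=np.linalg.norm(y)
        T=np.column_stack([np.cross(y,z),y,z]); t=np.degrees(Ro.from_matrix(R.T@T).as_rotvec())
    print("tcp",np.round(s["tcp_pos"],1),"t",round(s["t"],2),"grip",round(s["grip_width"],1),"F",np.round(s["wrist_force"],1)); print("shift",np.round(d,2),"turn",np.round(t,1),"q",np.round(s["joints"],2))
E
python3 - <<'E'
from h import *
need(stand(112,75,217),-SZ,SY)
E
```

```text
tcp [542.3 195.9 217.2] t 1.43 grip 0.2 F [-0.1  1.6 -0.2]
shift [ -8.78 -12.23   0.03] turn [-0.1 -0.   0.2] q [-0.56  0.32  0.19  1.73 -0.07  1.1   1.34]
```

Emit:
{"method": "play_rows", "body": {
  "moves": [
    [-1.5,-2,0,0,0,0,0],
    [-3,-4,0,0,0,0,0],
    [-4.5,-6,0,0,0,0,0],
    [-6,-8,0,0,0,0,0],
    [-7.5,-10,0,0,0,0,0],
    [-8.8,-12.2,0,0,0,0,0],
    [-8.8,-12.2,0,0,0,0,0]
  ]
}}

```text
t: 2.02
tcp_pos: [644.8, 79.1, 216.7]
tool_rot: [-0.0, -0.052, 0.999, -0.002]
wrist_force: [0.6, -0.7, 0.0]
grip_width: 0.6
```

Run:
```python
from h import *
need(stand(112,0.5,217),-SZ,SY)
T=cam("top");S=cam("scene")
def blob(im,box):
    x0,y0,x1,y1=box; m=(im[y0:y1,x0:x1].max(2)<45).astype(np.uint8)
    n,l,st,c=cv2.connectedComponentsWithStats(m); i=1+np.argmax(st[1:,4]); print(st[i],c[i]+[x0,y0]); return c[i]+[x0,y0]
b1=blob(cv2.imread("pics/top0.png"),(304,143,325,162)); b2=blob(cv2.imread("pics/scene0.png"),(312,182,332,202))
print(tri(T,b1,S,b2),stand(112,27,227))
cv2.imwrite("pics/w1.png",r.capture("wrist")[:,:,::-1])
W=cam("wrist");print(proj(W,stand(112,27,227)))
```

```text
tcp [644.8  79.1 216.7] t 2.02 grip 0.6 F [ 0.6 -0.7  0. ]
shift [ 0.13 -6.95 -0.01] turn [-0.2 -0.1 -0.1] q [-0.35  0.46  0.25  1.54 -0.11  1.16  1.59]
[  3   2  18  17 188] [314.61170213 152.92021277]
[ 5 12  5  6 17] [319.11764706 196.41176471]
[646.60736287  34.68356017 221.87676691] [647.92374507  36.17294605 227.        ]
[240.98119881 251.08931168]
```

View pics/w1.png

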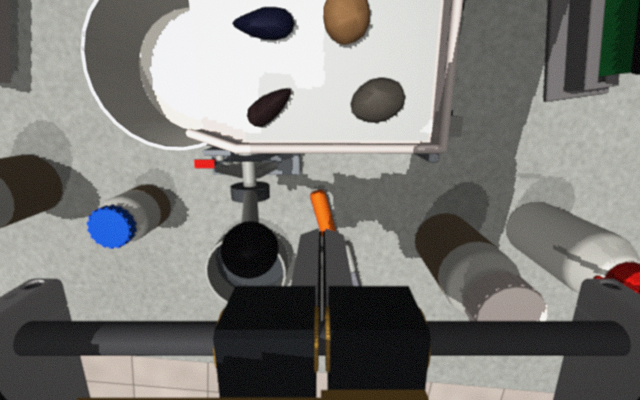

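The wrist view has the ball at (250,250), within 9 px (about 4 mm) of the prediction, and the shut fingers level with it at column 322. Now I push slowly to the target, let go and back off.

Emit:
{"method": "play_rows", "body": {
  "moves": [
    [0.1,-1,0,0,0,0,0],
    [0.1,-2,0,0,0,0,0],
    [0.1,-3,0,0,0,0,0],
    [0.1,-3.8,0,0,0,0,0],
    [0.1,-4.6,0,0,0,0,0],
    [0.1,-5.3,0,0,0,0,0],
    [0.1,-5.9,0,0,0,0,0],
    [0.1,-6.3,0,0,0,0,0]
  ]
}}

```text
t: 2.73
tcp_pos: [649.2, 18.7, 217.2]
tool_rot: [-0.0, -0.053, 0.999, -0.001]
wrist_force: [0.1, 5.1, 1.7]
grip_width: 0.6
```

Run:
```python
from h import *
need(stand(112,0.5,217),-SZ,SY)
cv2.imwrite("pics/w2.png",r.capture("wrist")[:,:,::-1])
C=cam("wrist")
for th in (.3,.36,.43,.5): print(th,proj(C,stand(112,130*np.sin(.21-th),100+130*np.cos(.21-th))))
```

```text
tcp [649.2  18.7 217.2] t 2.73 grip 0.6 F [0.1 5.1 1.7]
shift [-0.06 -0.89  0.02] turn [-0.1 -0.  -0. ] q [-0.26  0.46  0.26  1.54 -0.12  1.16  1.7 ]
0.3 [285.61174846 254.53896147]
0.36 [271.91334734 253.80670368]
0.43 [256.46855861 252.50697709]
0.5 [241.80035794 250.75795497]
```

View pics/w2.png

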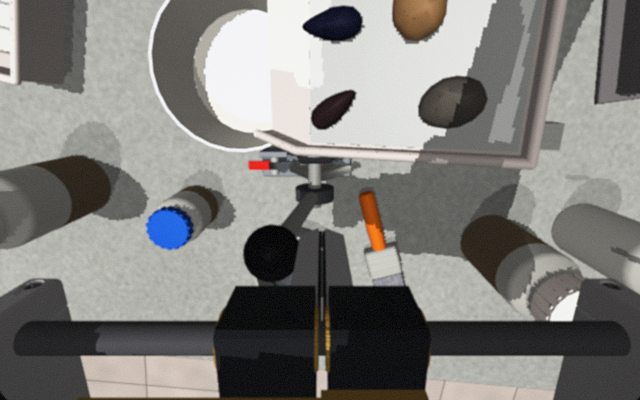

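The ball is at (271,253), a tilt of about 0.34 as planned. I'll push the last 8 mm and then withdraw.

Emit:
{"method": "play_rows", "body": {
  "moves": [
    [0,-0.4,0,0,0,0,0],
    [0,-0.7,0,0,0,0,0],
    [0,-0.9,0,0,0,0,0],
    [0,-0.9,0,0,0,0,0],
    [0,0,0,0,0,0,0],
    [0,2,0,0,0,0,0],
    [0,5,0,0,0,0,0],
    [0,8,0,0,0,0,0]
  ]
}}

```text
t: 3.45
tcp_pos: [640.6, 98.0, 217.1]
tool_rot: [-0.0, -0.052, 0.999, -0.001]
wrist_force: [0.6, 1.1, 0.1]
grip_width: 0.1
```

Run:
```python
from h import *
need(stand(112,0.5,217),-SZ,SY)
im=r.capture("top")[:,:,::-1]; cv2.imwrite("pics/t2.png",im)
cv2.imwrite("pics/t2c.png",cv2.resize(im[140:270,175:395],None,fx=3.6,fy=3.6,interpolation=cv2.INTER_CUBIC))
C=cam("top")
def tray(x,y,z,th=.34):
    y-=35;z+=14; return stand(x,y*np.cos(th)-z*np.sin(th),100+y*np.sin(th)+z*np.cos(th))
for th in(.167,.34,.514):
  for X in((69,199,24),(-69,199,24),(-69,35,24)):
    p=proj(C,tray(*X,th)); print(th,X,np.round((p-[175,140])*3.6))
  p=proj(C,stand(112,130*np.sin(.21-th),100+130*np.cos(.21-th)));print("ball",np.round((p-[175,140])*3.6))
```

```text
tcp [640.6  98.  217.1] t 3.45 grip 0.1 F [0.6 1.1 0.1]
shift [-0.1  -8.88  0.03] turn [-0.2 -0.  -0.1] q [-0.37  0.46  0.24  1.55 -0.11  1.15  1.56]
0.167 (69, 199, 24) [309. 142.]
0.167 (-69, 199, 24) [328. 358.]
0.167 (-69, 35, 24) [580. 333.]
ball [536.  39.]
0.34 (69, 199, 24) [326. 137.]
0.34 (-69, 199, 24) [345. 357.]
0.34 (-69, 35, 24) [590. 332.]
ball [573.  36.]
0.514 (69, 199, 24) [350. 131.]
0.514 (-69, 199, 24) [370. 356.]
0.514 (-69, 35, 24) [599. 331.]
ball [609.  34.]
```

View pics/t2c.png

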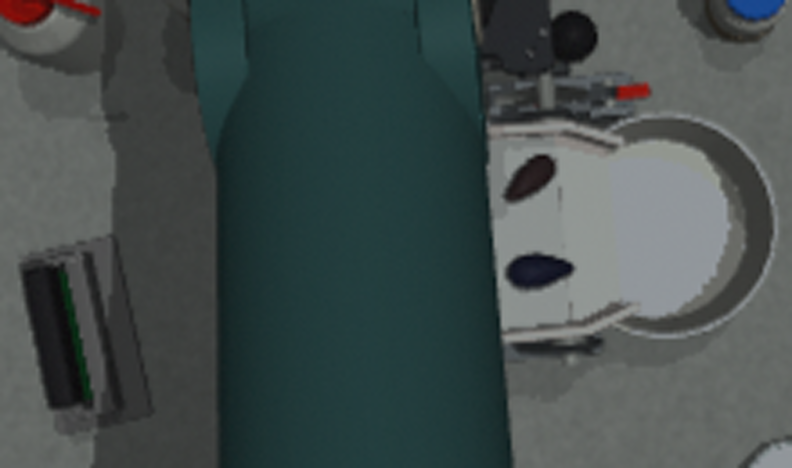

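The ball is at crop (573,36), exactly where the second notch puts it, and the shells are still up on the floor. Next, the scraper.

```bash
cat >> h.py <<'E'
def tray(x,y,z,th=.34):
    y-=35;z+=14; return stand(x,y*np.cos(th)-z*np.sin(th),100+y*np.sin(th)+z*np.cos(th))
def dirn(deg): return np.array([np.cos(np.radians(deg)),np.sin(np.radians(deg)),0])
E
python3 - <<'E'
from h import *
need([464.5,336,205],-SZ,dirn(104.2))
E
```

```text
tcp [639.6 106.1 216.8] t 3.5 grip 0.5 F [-0.8  8.3 -0.1]
shift [14.86 24.79  1.21] turn [ 0.  -0.1 -7.8] q [-0.38  0.46  0.23  1.54 -0.11  1.15  1.56]
```

Emit:
{"method": "play_rows", "body": {
  "moves": [
    [1.9,3.1,0,0,0,-1,0.3],
    [3.8,6.2,0.2,0,0,-2,0.6],
    [5.7,9.3,0.4,0,0,-3,0.6],
    [7.6,12.4,0.6,0,0,-4,0.6],
    [9.5,15.5,0.8,0,0,-5,0.6],
    [11.4,18.6,1,0,0,-6,0.6],
    [13.3,21.9,1.2,0,0,-7,0.6],
    [14.9,24.8,1.2,0,0,-7.8,0.6]
  ]
}}

```text
t: 4.17
tcp_pos: [462.0, 337.8, 205.0]
tool_rot: [-0.001, -0.124, 0.992, 0.0]
wrist_force: [0.5, 0.7, 0.1]
grip_width: 50.7
```

Emit:
{"method": "play_rows", "body": {
  "moves": [
    [0,0,0,0,0,0,0.6],
    [0,0,0,0,0,0,0.6]
  ]
}}

```text
t: 4.33
tcp_pos: [460.4, 339.6, 205.1]
tool_rot: [-0.001, -0.126, 0.992, 0.0]
wrist_force: [1.7, -1.2, -0.1]
grip_width: 56.3
```

Run:
```python
from h import *
s=r.state(); im=r.capture("wrist")[:,:,::-1]; cv2.imwrite("pics/w3.png",im)
C=cam("wrist",s); need([464.5,336,76],-SZ,dirn(104.2))
g=np.array([464.5,336.2,108])
for a_ in(48,-48):
  for b in(10,-10): print(proj(C,g+a_*dirn(14.2)+b*dirn(104.2)))
```

```text
tcp [461.7 337.9 205.1] t 4.38 grip 56.6 F [-0.2 -1.6  0.6]
shift [-0.23 -0.25 12.91] turn [-0.  -0.   0.1] q [-0.77  0.32  0.1   1.75 -0.04  1.07  1.17]
[327.86135918 252.20503547]
[306.10737586 252.12276894]
[328.96155155 147.44971675]
[305.14214053 147.34684158]
```

View pics/w3.png

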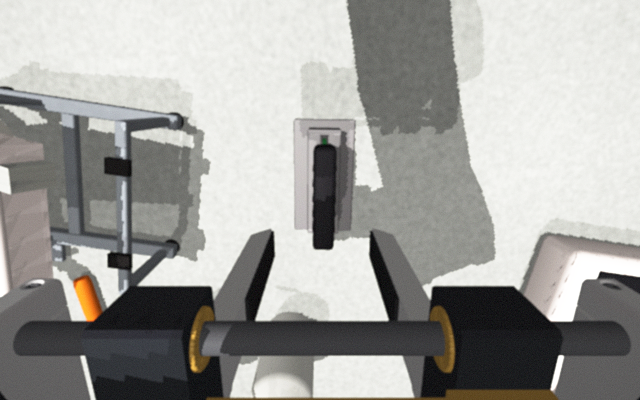

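The grip is at columns 313–337, rows 145–248, some 3 px right of the middle between the fingers. I'll go down part-way and measure again by mask.

Emit:
{"method": "play_rows", "body": {
  "moves": [
    [0,0.1,1.5,0,0,0,0.6],
    [0,0.2,3,0,0,0,0.6],
    [0,0.2,4.5,0,0,0,0.6],
    [0,0.2,6,0,0,0,0.6],
    [0,0.2,7.3,0,0,0,0.6],
    [0,0.2,7.3,0,0,0,0.6],
    [0,0.2,7.3,0,0,0,0.6]
  ]
}}

```text
t: 4.97
tcp_pos: [462.0, 338.6, 132.1]
tool_rot: [-0.001, -0.124, 0.992, -0.001]
wrist_force: [-0.1, 1.2, 0.5]
grip_width: 56.5
```

Run:
```python
from h import *
s=r.state(); im=r.capture("wrist")[:,:,::-1]; cv2.imwrite("pics/w4.png",im)
C=cam("wrist",s); need([464.5,336,76],-SZ,dirn(104.2))
m=(im.max(2)<60).astype(np.uint8)
n,l,st,c=cv2.connectedComponentsWithStats(m)
print([(st[i].tolist(),c[i].round().tolist()) for i in range(1,n) if st[i,4]>300])
for row in(170,200,220,240,260): print(row,[int(x) for x in np.where(np.diff(m[row,240:400].astype(int)))[0]+240])
print(proj(C,s["tcp_pos"]),proj(C,[464.5,336.2,108]))
print("K^-1: depth of z=108",(C[1]@np.array([464,336,108.])+C[2])[2])
```

```text
tcp [462.1 339.1 132.7] t 5.02 grip 56.5 F [0.1 0.5 0.2]
shift [-0.16 -0.36  5.67] turn [-0. -0.  0.] q [-0.76  0.41  0.1   1.82 -0.05  0.92  1.17]
[([312, 154, 32, 138, 3929], [327.0, 221.0]), ([32, 174, 41, 27, 901], [52.0, 187.0]), ([201, 232, 243, 112, 5046], [334.0, 309.0]), ([16, 285, 207, 115, 10931], [141.0, 342.0]), ([418, 286, 211, 112, 12514], [503.0, 341.0])]
170 [312, 342]
200 [312, 342]
220 [311, 341]
240 [267, 272, 311, 340, 369, 375]
260 [259, 271, 311, 340, 370, 383]
[322.14695775 244.44042366] [317.73364674 232.09593614]
K^-1: depth of z=108 216.457654385178
```

Mask result: the grip's middle is 3 mm to tool +y. I correct that, go down, grip and draw it up.

Emit:
{"method": "play_rows", "body": {
  "moves": [
    [0,0.3,1,0,0,0,0.6],
    [0,0.3,2,0,0,0,0.6],
    [0,0.3,3,0,0,0,0.6],
    [0,0.3,4,0,0,0,0.6],
    [0,0.3,4.9,0,0,0,0.6],
    [0,0.3,5.5,0,0,0,0.6],
    [0,0.3,5.5,0,0,0,0.45],
    [0,0.3,5.5,0,0,0,0.3]
  ],
  "squeeze": 30
}}

```text
t: 5.68
tcp_pos: [461.3, 341.8, 77.4]
tool_rot: [-0.0, -0.124, 0.992, -0.0]
wrist_force: [0.2, 0.4, 1.1]
grip_width: 46.3
```

Emit:
{"method": "play_rows", "body": {
  "moves": [
    [0,0,0,0,0,0,0.2],
    [0,0,0,0,0,0,0.1],
    [0,0,0,0,0,0,0.1],
    [0,0,0,0,0,0,0.1],
    [0,0,0,0,0,0,0.1]
  ],
  "squeeze": 30
}}

```text
t: 6.1
tcp_pos: [461.4, 342.0, 77.8]
tool_rot: [-0.0, -0.124, 0.992, -0.0]
wrist_force: [-0.6, 0.5, 3.2]
grip_width: 19.7
```

```bash
python3 -c "
from h import *
need([461.5,341.5,76],-SZ,dirn(104.2))"
```

```text
tcp [461.4 342.   77.8] t 6.1 grip 19.7 F [-0.6  0.5  3.2]
shift [ 0.01 -0.05  0.18] turn [-0. -0.  0.] q [-0.76  0.48  0.09  1.85 -0.06  0.81  1.18]
```

Gripped at 19.7 mm with no side force. Lifting straight up.

Emit:
{"method": "play_rows", "body": {
  "moves": [
    [0,0,-0.5,0,0,0,0.1],
    [0,0,-1.2,0,0,0,0.1],
    [0,0,-2.4,0,0,0,0.1],
    [0,0,-4,0,0,0,0.1],
    [0,0,-6,0,0,0,0.1],
    [0,0,-8.5,0,0,0,0.1],
    [0,0,-11,0,0,0,0.1],
    [0,0,-13,0,0,0,0.1]
  ],
  "squeeze": 40
}}

```text
t: 6.77
tcp_pos: [461.7, 342.2, 210.9]
tool_rot: [0.001, -0.124, 0.992, 0.0]
wrist_force: [-0.1, -0.1, -0.3]
grip_width: 19.6
```

Emit:
{"method": "play_rows", "body": {
  "moves": [
    [0,0,-2,0,0,0,0.1],
    [0,0,-4,0,0,0,0.1],
    [0,0,-6,0,0,0,0.1],
    [0,0,-7,0,0,0,0.1],
    [0,0,-7,0,0,0,0.1]
  ]
}}

```text
t: 7.18
tcp_pos: [462.2, 342.5, 283.7]
tool_rot: [0.002, -0.124, 0.992, 0.001]
wrist_force: [1.1, 0.5, -1.6]
grip_width: 19.8
```

```bash
cat >> h.py <<'E'
TH=.34
N=-SY*np.sin(TH)+SZ*np.cos(TH); U=SY*np.cos(TH)+SZ*np.sin(TH)
L=69.8  # TCP above blade edge
def edge(x,y,z): return tray(x,y,z)+L*N
E
python3 - <<'E'
from h import *
need(edge(0,181,60),-N,U)
E
```

```text
tcp [462.2 342.5 283.7] t 7.18 grip 19.8 F [ 1.1  0.5 -1.6]
shift [ -0.27 -26.46  -0.11] turn [-19.3  -1.1   8.1] q [-0.78  0.26  0.11  1.65 -0.03  1.22  1.15]
```

Emit:
{"method": "play_rows", "body": {
  "moves": [
    [0,-2,0,0,0,0,0.1],
    [0,-5,0,-2,0,1,0.1],
    [0,-9,0,-5,0,2,0.1],
    [-0.1,-13,0,-8,0,4,0.1],
    [-0.2,-17,0,-11,-0.5,5,0.1],
    [-0.3,-21,0,-14,-1,6,0.1],
    [-0.3,-24.5,-0.1,-17,-1.1,7,0.1],
    [-0.3,-26.5,-0.1,-19.3,-1.1,8.1,0.1]
  ]
}}

```text
t: 7.85
tcp_pos: [530.7, 81.7, 283.7]
tool_rot: [-0.008, -0.05, 0.984, 0.17]
wrist_force: [-0.0, -0.2, -0.9]
grip_width: 19.5
```

Emit:
{"method": "play_rows", "body": {
  "moves": [
    [0,0,0,0,0,0,0.1],
    [0,0,0,0,0,0,0.1]
  ]
}}

```text
t: 8.02
tcp_pos: [530.6, 79.2, 282.4]
tool_rot: [-0.009, -0.047, 0.984, 0.169]
wrist_force: [0.1, 1.1, -0.5]
grip_width: 19.4
```

Run:
```python
from h import *
s=r.state(); im=r.capture("wrist")[:,:,::-1]; cv2.imwrite("pics/w5.png",im)
C=cam("wrist",s); need(edge(0,181,30),-N,U)
R=rot(s); 
for X in((65,195,24),(-65,195,24),(69,199,24),(-69,199,24),(-69,35,24),(-53,0,0)): print(X,proj(C,tray(*X)).round())
for x in(-46,46): print("edge",x,proj(C,s["tcp_pos"]+R@[x,0,L]).round())
```

```text
tcp [530.4  81.2 282.7] t 8.07 grip 19.8 F [ 1.3  1.1 -1.3]
shift [-0.01  0.56  3.04] turn [ 0.1  0.  -0.4] q [-0.27  0.22  0.31  1.76 -0.43  1.25  1.86]
(65, 195, 24) [346. 260.]
(-65, 195, 24) [347. 122.]
(69, 199, 24) [350. 264.]
(-69, 199, 24) [352. 117.]
(-69, 35, 24) [159. 119.]
(-53, 0, 0) [136. 136.]
edge -46 [323. 260.]
edge 46 [323. 150.]
```

View pics/w5.png

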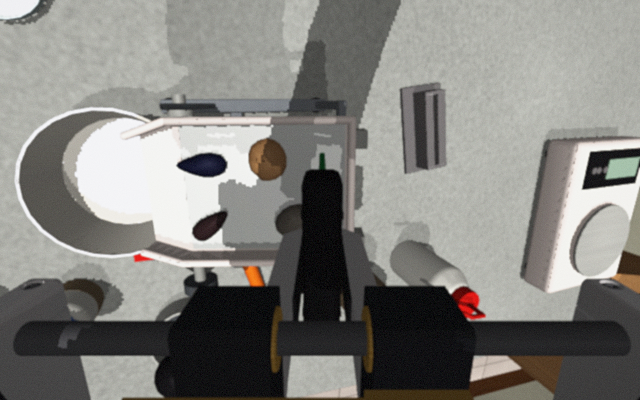

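The tray's back corner (353,117) matches the prediction (352,117) to 1 px. The green blade's end is at (322,155), as expected, uphill of the stones. Now I lower it behind the stones, stopping 4 mm above the floor.

Emit:
{"method": "play_rows", "body": {
  "moves": [
    [0,0.6,0.5,0,0,-0.2,0.1],
    [0,0.6,1.5,0,0,-0.4,0.1],
    [0,0.6,2.5,0,0,-0.4,0.1],
    [0,0.6,3.5,0,0,-0.4,0.1],
    [0,0.6,4.4,0,0,-0.4,0.1],
    [0,0.6,5.2,0,0,-0.4,0.1],
    [0,0.6,5.6,0,0,-0.4,0.1],
    [0,0.6,5.6,0,0,-0.4,0.1]
  ]
}}

```text
t: 8.73
tcp_pos: [527.4, 105.9, 230.9]
tool_rot: [-0.009, -0.052, 0.984, 0.17]
wrist_force: [0.2, 0.2, -1.1]
grip_width: 19.7
```

Run:
```python
from h import *
need(edge(0,182,1),-N,U)
im=r.capture("wrist")[:,:,::-1]; cv2.imwrite("pics/w6.png",im)
```

```text
tcp [527.4 105.9 230.9] t 8.73 grip 19.7 F [ 0.2  0.2 -1.1]
shift [-0.05  0.05  0.23] turn [ 0.1 -0.   0. ] q [-0.29  0.26  0.29  1.83 -0.46  1.14  1.88]
```

View pics/w6.png

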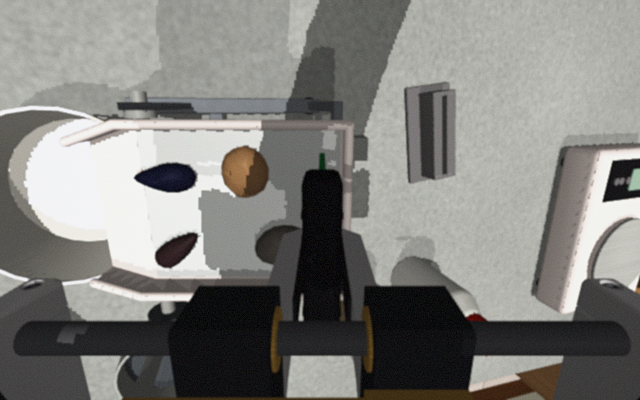

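The blade stands between the stones and the back wall, with everything ahead of it. Now I feel gently for the floor.

Emit:
{"method": "play_rows", "body": {
  "moves": [
    [0,0,0.1,0,0,0,0.1],
    [0,0,0.15,0,0,0,0.1],
    [0,0,0.2,0,0,0,0.1],
    [0,0,0.25,0,0,0,0.1],
    [0,0,0.3,0,0,0,0.1],
    [0,0,0.3,0,0,0,0.1]
  ]
}}

```text
t: 9.28
tcp_pos: [527.6, 106.6, 228.8]
tool_rot: [-0.009, -0.052, 0.984, 0.17]
wrist_force: [-0.8, -0.2, -1.3]
grip_width: 19.5
```

Run:
```python
from h import *
need(edge(0,182,1),-N,U)
```

```text
tcp [527.6 106.6 228.8] t 9.28 grip 19.5 F [-0.8 -0.2 -1.3]
shift [-0.02  0.06  0.  ] turn [0.1 0.  0. ] q [-0.29  0.27  0.29  1.83 -0.46  1.13  1.88]
```

Emit:
{"method": "play_rows", "body": {
  "moves": [
    [0,0,0.1,0,0,0,0.1],
    [0,0,0.15,0,0,0,0.1],
    [0,0,0.2,0,0,0,0.1],
    [0,0,0.25,0,0,0,0.1],
    [0,0,0.25,0,0,0,0.1]
  ]
}}

```text
t: 9.7
tcp_pos: [527.5, 107.4, 226.3]
tool_rot: [-0.009, -0.052, 0.984, 0.17]
wrist_force: [-0.4, 0.2, -1.0]
grip_width: 19.7
```

Run:
```python
from h import *
need(edge(0,182,1),-N,U)
```

```text
tcp [527.5 107.4 226.3] t 9.7 grip 19.7 F [-0.4  0.2 -1. ]
shift [-0.02  0.06 -0.26] turn [0.1 0.  0. ] q [-0.29  0.27  0.29  1.83 -0.46  1.13  1.88]
```

Emit:
{"method": "play_rows", "body": {
  "moves": [
    [0,0,0.08,0,0,0,0.1],
    [0,0,0.16,0,0,0,0.1],
    [0,0,0.2,0,0,0,0.1],
    [0,0,0.2,0,0,0,0.1]
  ]
}}

```text
t: 10.03
tcp_pos: [527.5, 108.1, 224.6]
tool_rot: [-0.009, -0.052, 0.984, 0.17]
wrist_force: [-0.9, 0.0, 3.1]
grip_width: 19.5
```

Emit:
{"method": "play_rows", "body": {
  "moves": [
    [0,0,0.08,0,0,0,0.1],
    [0,0,0.16,0,0,0,0.1],
    [0,0,0.16,0,0,0,0.1]
  ]
}}

```text
t: 10.28
tcp_pos: [527.5, 108.7, 223.4]
tool_rot: [-0.009, -0.052, 0.984, 0.17]
wrist_force: [-1.8, -2.2, 6.8]
grip_width: 19.5
```

Run:
```python
from h import *
need(edge(0,182,1),-N,U)
```

```text
tcp [527.5 108.7 223.4] t 10.28 grip 19.5 F [-1.8 -2.2  6.8]
shift [-0.01  0.05 -0.58] turn [0.1 0.  0. ] q [-0.29  0.27  0.29  1.84 -0.47  1.12  1.88]
```

Floor contact (3–7 N) came about 3 mm below nominal. I lift to a light skim and start the sweep, slowly.

Emit:
{"method": "play_rows", "body": {
  "moves": [
    [0,0,-0.15,0,0,0,0.1],
    [0,-0.6,-0.2,0,0,0,0.1],
    [0,-1.5,-0.2,0,0,0,0.1],
    [0,-2.5,-0.2,0,0,0,0.1],
    [0,-3.5,-0.22,0,0,0,0.1],
    [0,-4.5,-0.22,0,0,0,0.1],
    [0,-5.5,-0.24,0,0,0,0.1],
    [0,-6.5,-0.24,0,0,0,0.1]
  ]
}}

```text
t: 10.95
tcp_pos: [534.4, 45.9, 203.7]
tool_rot: [-0.008, -0.052, 0.984, 0.17]
wrist_force: [-0.1, 2.7, 10.4]
grip_width: 19.7
```

Run:
```python
from h import *
need(edge(0,60,-2),-N,U)
cv2.imwrite("pics/w7.png",r.capture("wrist")[:,:,::-1])
```

```text
tcp [534.4  45.9 203.7] t 10.95 grip 19.7 F [-0.1  2.7 10.4]
shift [ 0.01 -5.55 -0.04] turn [0.1 0.1 0. ] q [-0.2   0.31  0.32  1.83 -0.48  1.13  2.02]
```

View pics/w7.png

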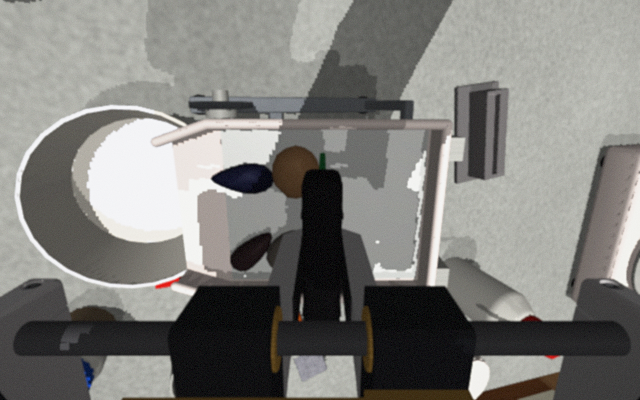

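The stones are gathered at the blade and the tray is clear behind it, but a 10 N press says the floor is a little flatter than nominal. I ease off by 1–2 mm and go on.

Emit:
{"method": "play_rows", "body": {
  "moves": [
    [0,-0.5,-0.15,0,0,0,0.1],
    [0,-1.3,-0.15,0,0,0,0.1],
    [0,-2.2,-0.17,0,0,0,0.1],
    [0,-3.1,-0.19,0,0,0,0.1],
    [0,-4,-0.21,0,0,0,0.1],
    [0,-4.8,-0.23,0,0,0,0.1],
    [0,-5.5,-0.25,0,0,0,0.1]
  ]
}}

```text
t: 11.58
tcp_pos: [539.9, -9.5, 186.6]
tool_rot: [-0.009, -0.051, 0.984, 0.17]
wrist_force: [-0.2, 0.0, -1.9]
grip_width: 20.1
```

Run:
```python
from h import *
need(edge(0,0,1.5),-N,U)
cv2.imwrite("pics/w8.png",r.capture("wrist")[:,:,::-1])
```

```text
tcp [539.9  -9.5 186.6] t 11.58 grip 20.1 F [-0.2  0.  -1.9]
shift [-0.04 -5.73 -0.14] turn [ 0.1  0.1 -0.1] q [-0.12  0.36  0.34  1.82 -0.49  1.14  2.13]
```

View pics/w8.png

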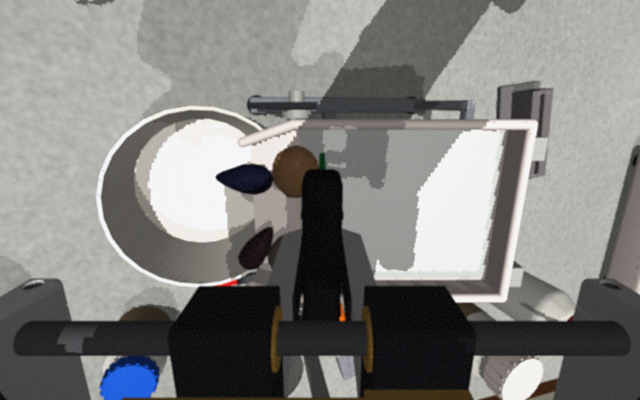

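The tray is empty behind the blade: tan stone (295,172), shells (247,178) and (256,247), all ahead of it at the narrowing. Now slowly over the lip.

Emit:
{"method": "play_rows", "body": {
  "moves": [
    [0,-0.6,0,0,0,0,0.1],
    [0,-1.2,0,0,0,0,0.1],
    [0,-1.8,-0.02,0,0,0,0.1],
    [0,-2.4,-0.03,0,0,0,0.1],
    [0,-3,-0.04,0,0,0,0.1],
    [0,-3.6,-0.05,0,0,0,0.1],
    [0,-4.2,-0.06,0,0,0,0.1]
  ]
}}

```text
t: 12.22
tcp_pos: [544.0, -50.8, 172.7]
tool_rot: [-0.009, -0.05, 0.984, 0.169]
wrist_force: [0.5, -0.9, -1.1]
grip_width: 19.7
```

Emit:
{"method": "play_rows", "body": {
  "moves": [
    [0,-0.5,0,0,0,0,0.1],
    [0,-1,0,0,0,0,0.1],
    [0,-1.5,-0.02,0,0,0,0.1],
    [0,-2,-0.03,0,0,0,0.1],
    [0,-2.6,-0.03,0,0,0,0.1],
    [0,-3.2,-0.03,0,0,0,0.1],
    [0,-3.5,-0.03,0,0,0,0.1],
    [0,-3.5,-0.03,0,0,0,0.1]
  ]
}}

```text
t: 12.88
tcp_pos: [547.3, -84.5, 160.9]
tool_rot: [-0.009, -0.05, 0.984, 0.169]
wrist_force: [0.6, -0.8, -1.9]
grip_width: 19.6
```

Run:
```python
from h import *
need(edge(0,0,60),-N,U)
im=r.capture("wrist")[:,:,::-1]; cv2.imwrite("pics/w9.png",im)
C=cam("wrist")
for X in((-53,0,0),(53,0,0),(-65,35,0),(69,199,24),(-69,199,24)): print(X,proj(C,tray(*X)).round())
```

```text
tcp [547.3 -84.5 160.9] t 12.88 grip 19.6 F [ 0.6 -0.8 -1.9]
shift [-0.08  2.24 -5.89] turn [ 0.   0.1 -0.2] q [ 0.    0.45  0.37  1.77 -0.51  1.16  2.27]
(-53, 0, 0) [351. 141.]
(53, 0, 0) [349. 268.]
(-65, 35, 0) [398. 125.]
(69, 199, 24) [604. 300.]
(-69, 199, 24) [651. 120.]
```

Past the lip with no odd forces. I lift clear, and will bring the hand upright on the way to the tub.

Emit:
{"method": "play_rows", "body": {
  "moves": [
    [0,0,-1,0,0,0,0.1],
    [0,0,-3,0,0,0,0.1],
    [0,0,-5,0,0,0,0.1],
    [0,0,-7.5,0,0,0,0.1],
    [0,0,-10,0,0,0,0.1],
    [0,0,-12,0,0,0,0.1],
    [0,0,-14,0,0,0,0.1],
    [0,0,-14,0,0,0,0.1]
  ]
}}

```text
t: 13.6
tcp_pos: [553.0, -132.4, 297.3]
tool_rot: [-0.006, -0.05, 0.984, 0.168]
wrist_force: [0.1, -1.0, -1.3]
grip_width: 19.8
```

```bash
cat >> h.py <<'E'
TC=np.array([450,-358.5,0]); e=TC/np.linalg.norm(TC)
E
python3 - <<'E'
from h import *
need(TC+[0,0,290],-SZ,SY)
need(TC+[0,0,290],-SZ,e)
E
```

```text
tcp [ 553.  -132.4  297.3] t 13.6 grip 19.8 F [ 0.1 -1.  -1.3]
shift [ 12.53 -20.47  -6.49] turn [19.4  0.3 -0.2] q [ 0.04  0.36  0.42  1.57 -0.44  1.44  2.22]
tcp [ 553.  -132.4  297.3] t 13.6 grip 19.8 F [ 0.1 -1.  -1.3]
shift [ 12.53 -20.47  -6.49] turn [  9.9 -22.5 132.8] q [ 0.04  0.36  0.42  1.57 -0.44  1.44  2.22]
```

Emit:
{"method": "play_rows", "body": {
  "moves": [
    [1,-1.6,-0.5,2,0,0,0.1],
    [2.6,-4.2,-1.3,5,0,0,0.1],
    [4.4,-7.2,-2.3,8,0,0,0.1],
    [6.3,-10.2,-3.2,11,0,0,0.1],
    [8.2,-13.4,-4.2,14,0,0,0.1],
    [10,-16.4,-5.2,16.5,0,0,0.1],
    [11.6,-19,-6,18.5,0,0,0.1],
    [12.5,-20.5,-6.5,19.4,0.3,0,0.1]
  ]
}}

```text
t: 14.27
tcp_pos: [448.3, -361.0, 290.4]
tool_rot: [-0.0, -0.05, 0.999, -0.001]
wrist_force: [0.0, 0.1, -1.2]
grip_width: 20.1
```

Emit:
{"method": "play_rows", "body": {
  "moves": [
    [0,0,0,0,0,6,0.1],
    [0,0,0,0,0,12,0.1],
    [0,0,0,0,0,18,0.1],
    [0,0,0,0,0,24,0.1],
    [0,0,0,0,0,30,0.1],
    [0,0,0,0,0,36,0.1],
    [0,0,0,0,0,42,0.1],
    [0,0,0,0,0,45,0.1]
  ]
}}

```text
t: 14.93
tcp_pos: [448.7, -360.2, 290.3]
tool_rot: [-0.0, 0.339, 0.941, -0.001]
wrist_force: [1.0, 0.4, -1.0]
grip_width: 19.5
```

Run:
```python
from h import *
need(TC+[0,0,290],-SZ,e)
im=r.capture("top")[:,:,::-1]; sc=r.capture("scene")[:,:,::-1]
cv2.imwrite("pics/t3.png",im); cv2.imwrite("pics/s3.png",sc)
a_=cv2.imread("pics/top0.png"); s0=cv2.imread("pics/scene0.png")
C=cam("top");S=cam("scene")
hsv=cv2.cvtColor(im,cv2.COLOR_BGR2HSV)
# floor region inside tray (10 mm inset), pot circle
def reg(P,n=im.shape): 
    m=np.zeros(n[:2],np.uint8); cv2.fillPoly(m,[np.array(P).round().astype(int)],255); return m>0
fl=reg([proj(C,tray(*q)) for q in((58,185,0),(-58,185,0),(-58,35,0),(-48,3,0),(48,3,0),(58,35,0))])
g=im.max(2)
print("floor px",fl.sum(),"dark",(g[fl]<95).sum(),"sat",(hsv[...,1][fl]>90).sum(), "min",np.percentile(g[fl],[0,1,5,50]))
# pot rim: fit circle bright ring vs before
d=cv2.absdiff(im,a_).max(2)
for n,c,rad in(("pot",(546,-74),78),):
    p=np.array([proj(C,[c[0]+rad*np.cos(t),c[1]+rad*np.sin(t),78]) for t in np.linspace(0,6.28,60)])
    print("pot px box",p.min(0).round(),p.max(0).round())
up=lambda I,b,f:cv2.resize(I[b[1]:b[3],b[0]:b[2]],None,fx=f,fy=f,interpolation=cv2.INTER_CUBIC)
A=up(im,(240,140,400,260),2.5); B=up(a_,(240,140,400,260),2.5)
D=up(sc,(230,165,390,285),2.5); E_=up(s0,(230,165,390,285),2.5)
cv2.imwrite("pics/comp.png",np.vstack([np.hstack([B,A]),np.hstack([E_,D])]))
```

```text
tcp [ 448.7 -360.2  290.3] t 14.93 grip 19.5 F [ 1.   0.4 -1. ]
shift [0.01 0.22 0.03] turn [-0.1  0.1 88.9] q [ 0.07  0.31  0.7   1.65 -0.21  1.25  1.69]
floor px 3689 dark 3 sat 0 min [ 76. 122. 134. 136.]
pot px box [328. 171.] [391. 234.]
```

Run:
```python
from h import *
im=cv2.imread("pics/t3.png"); a_=cv2.imread("pics/top0.png"); C=cam("top")
yy,xx=np.mgrid[:400,:640]
c=proj(C,[546,-74,20])
hsv=cv2.cvtColor(im,cv2.COLOR_BGR2HSV)
m=(((xx-c[0])**2+(yy-c[1])**2<30**2)&((im.max(2)<60)|(hsv[...,1]>90))).astype(np.uint8)
n,l,st,cc=cv2.connectedComponentsWithStats(m)
for i in range(1,n):
    if st[i,4]>8: print(st[i],cc[i].round(1),im[l==i].mean(0).round(),np.round(cast(C,cc[i],15)))
# changes outside the tray/pot/arm: registration of the pot's outer half
d=cv2.absdiff(im,a_).max(2)
ring=[]
for t in np.linspace(-2.6,-.4,60):  # outer side of the rim (-y)
    p=proj(C,[546+77*np.cos(t),-74+77*np.sin(t),78]).round().astype(int); ring.append(d[p[1],p[0]])
print("rim diff",np.percentile(ring,[50,90,100]))
m2=(d>40).astype(np.uint8); n,l,st,cc=cv2.connectedComponentsWithStats(m2)
print([(st[i].tolist()) for i in range(1,n) if st[i,4]>25])
```

```text
[359 176  29  56 435] [378.  201.4] [49. 50. 51.] [ 551. -128.   15.]
[347 201  15  17 169] [352.7 208.5] [44. 41. 41.] [532. -62.  15.]
[360 209  14  14 151] [366.5 215.6] [35. 51. 64.] [514. -98.  15.]
rim diff [18. 37. 39.]
[[327, 143, 14, 14, 155], [307, 145, 15, 14, 153], [284, 152, 16, 10, 103], [329, 173, 14, 7, 37], [254, 176, 50, 64, 432], [311, 183, 16, 14, 128], [372, 187, 9, 17, 99], [273, 188, 19, 15, 224], [346, 200, 29, 24, 422], [564, 204, 76, 139, 2805], [442, 206, 161, 194, 9617], [311, 211, 21, 10, 158], [181, 213, 17, 40, 363], [287, 212, 16, 17, 213], [437, 218, 15, 37, 233], [485, 220, 15, 21, 133], [335, 224, 15, 9, 51], [484, 248, 13, 16, 99], [574, 258, 20, 22, 146], [106, 321, 32, 21, 128], [73, 333, 10, 8, 27], [139, 332, 51, 20, 360], [143, 348, 11, 6, 26], [187, 348, 18, 9, 44], [203, 349, 8, 12, 32], [0, 353, 79, 47, 2246], [170, 355, 11, 12, 44], [154, 356, 15, 15, 49], [216, 358, 37, 37, 259], [182, 360, 9, 9, 31], [157, 373, 24, 15, 101], [218, 383, 17, 14, 65]]
```

I'll spend the last view here, before letting go of the scraper.

View pics/comp.png

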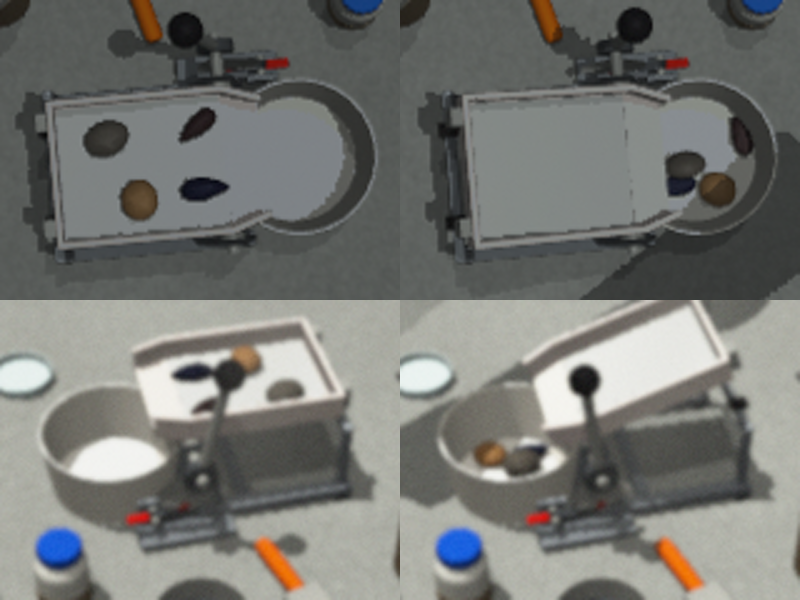

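All four are in the pot: brown shell (740,135), grey stone (685,165), blue shell (682,186) and tan stone (717,188) in the upper right panel. The tray is bare and still at the second notch, and the pot's rim is unchanged. Next I turn the hand over the tub and lean the card.

Emit:
{"method": "play_rows", "body": {
  "moves": [
    [0,0,0,0,0,6,0.1],
    [0,0,0,0,0,12,0.1],
    [0,0,0,0,0,18,0.1],
    [0,0,0,0,0,24,0.1],
    [0,0,0,0,0,30,0.1],
    [0,0,0,0,0,36,0.1],
    [0,0,0,0,0,42,0.1],
    [0,0,0,0,0,46,0.1]
  ]
}}

```text
t: 15.7
tcp_pos: [449.0, -359.8, 290.2]
tool_rot: [0.0, 0.679, 0.735, -0.001]
wrist_force: [-0.1, -0.1, -0.5]
grip_width: 19.6
```

Emit:
{"method": "play_rows", "body": {
  "moves": [
    [0,0,0,0,0,6,0.1],
    [0,0,0,0,0,12,0.1],
    [0,0,0,0,0,18,0.1],
    [0,0,0,0,0,24,0.1],
    [0,0,0,0,0,30,0.1],
    [0,0,0,0,0,36,0.1],
    [0,0,0,0,0,40,0.1],
    [0,0,0,0,0,43,0.1]
  ]
}}

```text
t: 16.37
tcp_pos: [449.4, -359.2, 290.0]
tool_rot: [0.0, 0.901, 0.434, -0.001]
wrist_force: [0.2, -0.4, -0.5]
grip_width: 20.0
```

Emit:
{"method": "play_rows", "body": {
  "moves": [
    [0,0,0,-5,0,0,0.1],
    [0,0,0,-10,0,0,0.1],
    [0,0,0,-15,0,0,0.1],
    [0,0,0,-20,0,0,0.1],
    [0,0,0,-26,0,0,0.1],
    [0,0,0,-32,0,0,0.1],
    [0,0,0,-37,0,0,0.1],
    [0,0,0,-40,0,0,0.1]
  ]
}}

```text
t: 17.03
tcp_pos: [451.0, -357.4, 291.6]
tool_rot: [0.308, 0.845, 0.411, 0.15]
wrist_force: [0.9, -2.7, -0.9]
grip_width: 19.8
```

```bash
cat >> h.py <<'E'
P4=np.radians(40); ZT=e*np.sin(P4)-SZ*np.cos(P4); YT=e*np.cos(P4)+SZ*np.sin(P4)
E
python3 - <<'E'
from h import *
need(TC-2*e+[0,0,100],ZT,YT)
need(TC-2*e+[0,0,60],ZT,YT)
E
```

```text
tcp [ 451.  -357.4  291.6] t 17.03 grip 19.8 F [ 0.9 -2.7 -0.9]
shift [ -0.17 -12.51  14.52] turn [ 0.1 -0.3  0.3] q [-0.37 -0.19  0.87  2.22  0.6   0.4  -0.6 ]
tcp [ 451.  -357.4  291.6] t 17.03 grip 19.8 F [ 0.9 -2.7 -0.9]
shift [ -0.17 -15.08  17.58] turn [ 0.1 -0.3  0.3] q [-0.37 -0.19  0.87  2.22  0.6   0.4  -0.6 ]
```

With the hand leaning inward, q6 nears its limit, so I lean it the other way instead.

Emit:
{"method": "play_rows", "body": {
  "moves": [
    [0,0,0,5,0,0,0.1],
    [0,0,0,11,0,0,0.1],
    [0,0,0,17,0,0,0.1],
    [0,0,0,23,0,0,0.1],
    [0,0,0,29,0,0,0.1],
    [0,0,0,35,0,0,0.1],
    [0,0,0,39,0,0,0.1],
    [0,0,0,40,0,0,0.1]
  ]
}}

```text
t: 17.7
tcp_pos: [452.5, -356.6, 290.7]
tool_rot: [-0.003, 0.898, 0.44, -0.0]
wrist_force: [-0.4, 0.2, -1.2]
grip_width: 19.8
```

Emit:
{"method": "play_rows", "body": {
  "moves": [
    [0,0,0,5,0,0,0.1],
    [0,0,0,11,0,0,0.1],
    [0,0,0,17,0,0,0.1],
    [0,0,0,23,0,0,0.1],
    [0,0,0,29,0,0,0.1],
    [0,0,0,35,0,0,0.1],
    [0,0,0,39,0,0,0.1],
    [0,0,0,40,0,0,0.1]
  ]
}}

```text
t: 18.37
tcp_pos: [448.2, -356.5, 274.8]
tool_rot: [-0.305, 0.847, 0.412, -0.144]
wrist_force: [-1.5, -0.4, -2.0]
grip_width: 20.2
```

```bash
cat >> h.py <<'E'
ZT=-e*np.sin(P4)-SZ*np.cos(P4); YT=e*np.cos(P4)-SZ*np.sin(P4)
E
python3 - <<'E'
from h import *
need(TC+2*e+[0,0,100],ZT,YT)
E
```

```text
tcp [ 448.2 -356.5  274.8] t 18.37 grip 20.2 F [-1.5 -0.4 -2. ]
shift [-0.17 11.45 13.21] turn [ 0.6 -0.1  0.5] q [ 0.32  0.79  0.61  1.15 -0.29  2.    0.23]
```

Emit:
{"method": "play_rows", "body": {
  "moves": [
    [0,1,1.2,0,0,0,0.1],
    [0,2.5,3,0,0,0,0.1],
    [0,4.2,5,0,0,0,0.1],
    [0,6,7,0,0,0,0.1],
    [-0.1,7.8,9,0,0,0,0.1],
    [-0.1,9.5,11,0.4,0,0.3,0.1],
    [-0.2,11,12.6,0.6,0,0.5,0.1],
    [-0.2,11.4,13.2,0.6,0,0.5,0.1]
  ]
}}

```text
t: 19.03
tcp_pos: [450.5, -358.7, 97.0]
tool_rot: [-0.311, 0.845, 0.408, -0.148]
wrist_force: [0.6, 0.0, -1.7]
grip_width: 19.8
```

Run:
```python
from h import *
need(TC+2*e+[0,0,60],ZT,YT)
s=r.state();print(s["tcp_pos"]+rot(s)@[0,0,L])
im=r.capture("top")[:,:,::-1];cv2.imwrite("pics/t4.png",im)
hsv=cv2.cvtColor(im,cv2.COLOR_BGR2HSV); m=((hsv[...,0]>50)&(hsv[...,0]<80)&(hsv[...,1]>120)).astype(np.uint8)
n,l,st,c=cv2.connectedComponentsWithStats(m);print([(st[i].tolist(),c[i].round()) for i in range(1,n) if st[i,4]>5])
print(proj(cam("top"),s["tcp_pos"]+rot(s)@[0,0,L]))
```

```text
tcp [ 450.5 -358.7   97. ] t 19.03 grip 19.8 F [ 0.6  0.  -1.7]
shift [-0.03  2.5   2.72] turn [-0.3 -0.1  0.1] q [ 0.33  0.97  0.56  1.25 -0.35  1.75  0.24]
[ 415.32679249 -330.45187046   43.68620947]
[([447, 232, 18, 13, 55], array([456., 238.]))]
[459.13477079 255.63449618]
```

Emit:
{"method": "play_rows", "body": {
  "moves": [
    [0,0.4,0.5,0,0,0,0.1],
    [0,0.8,1,0,0,0,0.1],
    [0,1.2,1.5,0,0,0,0.1],
    [0,1.6,2,0,0,0,0.1],
    [0,2,2.4,0,0,0,0.1],
    [0,2.2,2.6,0,0,0,0.1],
    [0,2.3,2.75,0,0,0,0.1],
    [0,2.3,2.75,0,0,0,0.1]
  ]
}}

```text
t: 19.75
tcp_pos: [450.2, -358.4, 61.4]
tool_rot: [-0.311, 0.846, 0.408, -0.148]
wrist_force: [-0.0, 0.4, -1.2]
grip_width: 19.5
```

Emit:
{"method": "play_rows", "body": {
  "moves": [
    [0,0.08,0.1,0,0,0,0.1],
    [0,0.16,0.2,0,0,0,0.1],
    [0,0.16,0.2,0,0,0,0.1]
  ]
}}

```text
t: 20.0
tcp_pos: [450.2, -358.4, 58.7]
tool_rot: [-0.311, 0.846, 0.408, -0.148]
wrist_force: [-0.2, -0.1, -1.1]
grip_width: 19.6
```

Emit:
{"method": "play_rows", "body": {
  "moves": [
    [0,0.08,0.1,0,0,0,0.1],
    [0,0.16,0.2,0,0,0,0.1],
    [0,0.16,0.2,0,0,0,0.1]
  ]
}}

```text
t: 20.25
tcp_pos: [450.4, -358.7, 57.9]
tool_rot: [-0.31, 0.846, 0.408, -0.148]
wrist_force: [2.5, -1.1, 17.0]
grip_width: 19.6
```

Run:
```python
from h import *
need(TC+2*e+[0,0,60],ZT,YT)
s=r.state();print(s["tcp_pos"]+rot(s)@[0,0,L])
```

```text
tcp [ 450.4 -358.7   57.9] t 20.25 grip 19.6 F [ 2.5 -1.1 17. ]
shift [-0.01 -0.02 -0.26] turn [-0.2 -0.1  0.1] q [ 0.34  1.02  0.55  1.25 -0.37  1.7   0.25]
[ 415.27260368 -330.47597965    4.58389187]
```

Edge contact at z = 4.6 matches the tub floor (4). I ease off 1 mm and open slowly, so that the card lies down on the lower finger.

Emit:
{"method": "play_rows", "body": {
  "moves": [
    [0,-0.08,-0.1,0,0,0,0.1],
    [0,-0.08,-0.1,0,0,0,0.22],
    [0,-0.08,-0.1,0,0,0,0.26],
    [0,-0.08,-0.1,0,0,0,0.3],
    [0,-0.08,-0.1,0,0,0,0.35],
    [0,-0.08,-0.1,0,0,0,0.4],
    [0,-0.08,-0.1,0,0,0,0.45],
    [0,-0.08,-0.1,0,0,0,0.5]
  ],
  "squeeze": 10
}}

```text
t: 20.92
tcp_pos: [450.4, -358.7, 59.1]
tool_rot: [-0.31, 0.846, 0.408, -0.148]
wrist_force: [-0.0, -0.3, -0.7]
grip_width: 45.2
```

Emit:
{"method": "play_rows", "body": {
  "moves": [
    [0,0,0,0,0,0,0.55],
    [0,0,0,0,0,0,0.6],
    [0,0,0,0,0,0,0.66],
    [0,0,0,0,0,0,0.72],
    [0,0,0,0,0,0,0.8],
    [0,0,0,0,0,0,0.88],
    [0,0,0,0,0,0,0.96],
    [0,0,0,0,0,0,1]
  ]
}}

```text
t: 21.58
tcp_pos: [450.4, -358.7, 59.1]
tool_rot: [-0.31, 0.846, 0.408, -0.148]
wrist_force: [0.3, -0.2, -0.5]
grip_width: 90.9
```

Run:
```python
from h import *
need(TC+2*e+[0,0,60],ZT,YT)
im=r.capture("wrist")[:,:,::-1];cv2.imwrite("pics/w10.png",im)
s=r.state();C=cam("wrist",s)
hsv=cv2.cvtColor(im,cv2.COLOR_BGR2HSV); m=((hsv[...,0]>50)&(hsv[...,0]<85)&(hsv[...,1]>100)).astype(np.uint8)
n,l,st,c=cv2.connectedComponentsWithStats(m);print([(st[i].tolist(),c[i].round()) for i in range(1,n) if st[i,4]>15])
print("edge0",proj(C,s["tcp_pos"]+rot(s)@[0,0,L]))
```

```text
tcp [ 450.4 -358.7   59.1] t 21.58 grip 90.9 F [ 0.3 -0.2 -0.5]
shift [-0.01  0.06 -0.17] turn [-0.2 -0.1  0.1] q [ 0.34  1.02  0.55  1.25 -0.37  1.7   0.25]
[([322, 154, 42, 147, 4079], array([339., 219.]))]
edge0 [320.63556622 207.32405902]
```

The card has swung down onto the lower finger (the green face now spans columns 322–364). I lower it further with that finger, then draw the finger outward from under it.

Emit:
{"method": "play_rows", "body": {
  "moves": [
    [0,0.3,0,0,0,0,1],
    [0,0.6,0,0,0,0,1],
    [0,0.9,0,0,0,0,1],
    [0,1.2,0,0,0,0,1],
    [0,1.2,0,0,0,0,1]
  ]
}}

```text
t: 22.05
tcp_pos: [457.7, -364.5, 50.7]
tool_rot: [-0.311, 0.846, 0.408, -0.148]
wrist_force: [0.7, 0.3, -0.9]
grip_width: 94.1
```

Emit:
{"method": "play_rows", "body": {
  "moves": [
    [0,0.3,-0.25,0,0,0,1],
    [0,0.7,-0.6,0,0,0,1],
    [0,1.1,-0.95,0,0,0,1],
    [0,1.5,-1.3,0,0,0,1],
    [0,1.9,-1.65,0,0,0,1],
    [0,2.2,-2,0,0,0,1],
    [0,2.2,-2,0,0,0,1]
  ]
}}

```text
t: 22.63
tcp_pos: [481.4, -383.6, 51.7]
tool_rot: [-0.31, 0.846, 0.408, -0.148]
wrist_force: [-0.2, -0.4, 0.0]
grip_width: 93.8
```

Run:
```python
from h import *
need(TC+2*e+[0,0,60],ZT,YT)
s=r.state();C=cam("wrist",s)
im=r.capture("wrist")[:,:,::-1];cv2.imwrite("pics/w11.png",im)
hsv=cv2.cvtColor(im,cv2.COLOR_BGR2HSV); m=((hsv[...,0]>50)&(hsv[...,0]<85)&(hsv[...,1]>100)).astype(np.uint8)
n,l,st,c=cv2.connectedComponentsWithStats(m)
for i in range(1,n):
  if st[i,4]>50:
    k=max(cv2.findContours((l==i).astype(np.uint8),0,2)[0],key=cv2.contourArea); b=cv2.boxPoints(cv2.minAreaRect(k)); print(st[i,4]); 
    for q in b: print(q.round(),cast(C,q,14).round(),cast(C,q,14)@e-np.linalg.norm(TC))
```

```text
tcp [ 481.4 -383.6   51.7] t 22.63 grip 93.8 F [-0.2 -0.4  0. ]
shift [ 0.01 -3.46  1.83] turn [-0.2 -0.1  0.1] q [ 0.38  1.09  0.54  1.11 -0.38  1.76  0.23]
6158
[274. 276.] [ 370. -383.   14.] -46.97273099905681
[279. 150.] [ 451. -302.   14.] -34.29705388515572
[339. 152.] [ 500. -336.   14.] 24.79533363106873
[334. 278.] [ 438. -408.   14.] 21.75654570337076
```

The scraper lies flat in the tub: its blade runs radially from −40 to +23 mm about the tub's middle, and the finger force is 0. I withdraw.

Emit:
{"method": "play_rows", "body": {
  "moves": [
    [0,0,-0.8,0,0,0,1],
    [0,0,-2,0,0,0,1],
    [0,0,-3.5,0,0,0,1],
    [0,0,-5,0,0,0,1],
    [0,0,-6.5,0,0,0,1],
    [0,0,-8,0,0,0,1],
    [0,0,-9,0,0,0,1],
    [0,0,-9,0,0,0,1]
  ]
}}

```text
t: 23.35
tcp_pos: [527.2, -420.8, 122.1]
tool_rot: [-0.309, 0.846, 0.408, -0.148]
wrist_force: [-0.9, -0.5, 0.3]
grip_width: 94.0
```

Emit:
{"method": "play_rows", "body": {
  "moves": [
    [0,-1,-1,-5,0,0,1],
    [0,-3,-2.5,-10,0,0,1],
    [0,-5,-4,-16,0,0,1],
    [0,-7,-6,-22,0,0,1],
    [0,-9,-8,-28,0,0,1],
    [0,-11,-9,-34,0,0,1],
    [0,-12,-10,-39,0,0,1],
    [0,-12,-10,-39.5,0,0,1]
  ]
}}

```text
t: 24.02
tcp_pos: [504.6, -404.0, 280.4]
tool_rot: [-0.001, 0.901, 0.434, 0.002]
wrist_force: [-0.2, 1.0, 1.2]
grip_width: 94.2
```

Run:
```python
from h import *
need([400,-600,280],-SZ,e)
```

```text
tcp [ 504.6 -404.   280.4] t 24.02 grip 94.2 F [-0.2  1.   1.2]
shift [-21.84   4.04  -0.07] turn [ 0.  -0.3 -0. ] q [ 0.17  0.46  0.66  1.48 -0.3   1.3   0.19]
```

Run:
```python
from h import *
s=r.state();C=cam("wrist",s); im=r.capture("wrist")[:,:,::-1]; cv2.imwrite("pics/w12.png",im)
hsv=cv2.cvtColor(im,cv2.COLOR_BGR2HSV)
ax=(np.array([580,-286])-[338,-258])/243; ay=np.array([-ax[1],ax[0]])
def rep(n,m):
  k=max(cv2.findContours(m.astype(np.uint8),0,2)[0],key=cv2.contourArea); b=cv2.boxPoints(cv2.minAreaRect(k))
  w=[cast(C,q,14) for q in b]; print(n,cv2.contourArea(k),[(np.round((x[:2]-TC[:2])@ax),np.round((x[:2]-TC[:2])@ay)) for x in w], "size",np.linalg.norm(w[0]-w[1]).round(),np.linalg.norm(w[1]-w[2]).round())
g=(hsv[...,0]>50)&(hsv[...,0]<85)&(hsv[...,1]>100); rep("green",g)
near=cv2.dilate(g.astype(np.uint8),np.ones((61,61)))>0
rep("black",(im.max(2)<55)&near)
t0=cv2.imread("pics/t3.png"); t=r.capture("top")[:,:,::-1]; cv2.imwrite("pics/t5.png",t); sc=r.capture("scene")[:,:,::-1]; s3=cv2.imread("pics/s3.png"); cv2.imwrite("pics/s5.png",sc)
d=cv2.absdiff(t,t0).max(2); print("top diff tray/pot/lever region",(d[140:245,245:395]>40).sum(),"upper bench",(d[80:165,160:430]>40).sum())
d=cv2.absdiff(sc,s3).max(2); print("scene diff",(d[160:320,230:470]>40).sum())
m=(t[140:165,300:345].max(2)<45); y,x=np.where(m); print("ball px",x.mean()+300,y.mean()+140,"exp",proj(cam("top"),stand(112,130*np.sin(-.13),229)))
```

```text
green 3106.0 [(np.float64(-12.0), np.float64(59.0)), (np.float64(47.0), np.float64(24.0)), (np.float64(-2.0), np.float64(-54.0)), (np.float64(-64.0), np.float64(-17.0))] size 69.0 92.0
black 19670.5 [(np.float64(-513.0), np.float64(50.0)), (np.float64(-94.0), np.float64(-60.0)), (np.float64(-177.0), np.float64(-285.0)), (np.float64(-662.0), np.float64(-178.0))] size 432.0 239.0
top diff tray/pot/lever region 50 upper bench 0
scene diff 845
ball px 330.8454545454546 152.31363636363636 exp [334.28027811 150.01959498]
```

Run:
```python
from h import *
a_=cv2.imread("pics/t3.png");b=cv2.imread("pics/t5.png")
for n,i in(("before",a_),("now",b)):
    y,x=np.where(i[140:165,300:345].max(2)<45); print(n,x.mean()+300,y.mean()+140)
y,x=np.where(cv2.absdiff(a_,b).max(2)[140:245,245:395]>40); print("diff box",x.min()+245,x.max()+245,y.min()+140,y.max()+140)
print(r.job_done())
```

```text
before 330.84615384615387 152.34389140271495
now 330.8454545454546 152.31363636363636
diff box 348 392 201 243
the job is handed in; nothing more can be done
None
```

The job is done and handed in at about 24 s of the 66 s allowed; no verdict was given.

- **Tray:** I pushed the ball lever over to about 0.43 tilt and let go. The tray settled at the second notch. The ball sat where that notch puts it, and had not moved in the last picture before handing in.
- **Stones and shells:** One sweep with the scraper pushed both stones and both shells over the lip. A picture showed all four in the pot, the tray floor empty and the pot's rim unmoved. The fingers did not come near the stones or shells.
- **Scraper:** I set its edge down on the tub floor, let it lean onto one opened finger, lowered it and drew the finger out. The last wrist picture showed the blade as 69 x 92 mm, so it lies flat and inside the tub. I checked this by colour mask only, as my 12 views were used up.

**Checks that disagreed:**
- The floor felt about 3 mm lower than calculated at the back of the tray and less further down. The scraper therefore pressed with about 10 N mid-tray until I raised it; the tray stayed in its notch.
- The scraper's position in the top view was about 6 mm off, so I gripped it by the wrist camera instead.
- My final mask for the black grip failed because it merged with the gripper.
- In the last comparison 50 pixels around the pot had changed in the top view and 845 in the scene view. I took these for the arm's moving shadow and did not check further.

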